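Start the platform shaker

TASK

Start the shaker, working only with the closed fingers: first push the transport lock pin on its deck fully down, then switch on the loose power unit by pressing the raised end of its rocker fully down, and last press the big round start key on the shaker's console fully in and let it come back out. Press no other key or button, keep to this order, and neither pick up nor shift the power unit, the glassware or anything else on the bench.

Things in the scene. Friction and masses are not known exactly. Their poses are not given: they have to be found in the camera images.
- shaker: White platform shaker, fixed, 240 mm wide (y). Origin: centre of underside; x runs to its back, z up. Grey console, x -130 to -50 mm, slopes 0.2 rad (front edge 64 mm high, rear 80) with white keys at x = -104: round (y = 70), bar (y = 0), square (y = -70). Behind it the deck, x -45 to 135, mat 98 mm high, low rims, bar 130 mm high at the back; lock and clamp knob at x = -15, y = 85 or -85, either way round.
- start_key_top (a point): Centre of the face of the start key, the round white key, 28 mm across, at the console's +y end (the robot's left). The face stands 10 mm out from the console; the key moves along the console's normal, which leans 0.2 rad from vertical towards the shaker's -x. The point moves with the key; its z axis is that normal, outwards.
- start_key (a joint): Start key travel, m: 0 out, 0.006 fully in. Sprung: 1.2 N begins to move it, 4.8 N holds it fully in, and it comes out when let go.
- bar_key (a joint): Travel of the middle key, a white bar 12 x 36 mm (long side along y), same height and spring as the start key: 0 out, 0.006 in. Not to be pressed.
- square_key (a joint): Travel of the small square key, 17 mm, at the console's -y end, same height and spring: 0 out, 0.006 in. Not to be pressed.
- lock_top (a point): Centre of the top of the transport lock's pin: a plain steel mushroom head, 30 mm across, on a square aluminium block 44 x 44 x 16 mm on one front corner of the shaker's deck. The top is about 135 mm above the bench when up, 123 mm when fully down; the point moves with it. The pin goes straight down.
- lock_pin (a joint): Lock pin travel, m: 0 up (locked), 0.012 fully down (released). Stiff by friction (4 N), it stays where it is left.
- clamp: Black three-lobed clamp knob, about 42 mm across and 24 mm high, on the deck's other front corner. Fixed, nothing to do with it. Origin: centre of its underside.
- power_unit: Grey power unit, a loose box 200 x 80 x 45 mm, about 0.9 kg, on the bench to one side of the shaker (left or right varies). Origin: centre of its underside; x along its length. On top: the white rocker (in a black surround) centred at x = -50 mm, a round white outlet at x = +30 mm, a small round black reset button (14 mm across, 8 mm high) at x = +82 mm.
- rocker_pivot (a point): Middle of the rocker, on its hinge line, 57 mm above the bench, fixed to the power unit (axes as the unit's). The rocker is a flat white plate 64 mm long (unit's x), 30 mm wide and 8 mm thick; its upper face runs 4 mm above this point.
- rocker_press (a point): Where to press the rocker: 24 mm from the hinge line towards the outlet and, while off, on its upper face (66 mm above the bench). Fixed to the power unit, does not move with the rocker. When fully on, the face here is about 57 mm above the bench.
- rocker (a joint): Rocker angle, rad: 0 off (the end nearer the outlet stands about 6 mm higher than the hinge), 0.36 fully on (that end as much lower). Held by friction (0.05 N m, about 2 N at the press point), it stays where it is left.
- reset_button (a joint): Travel of the power unit's small reset button: 0 out, 0.005 in, springy (1 to 3.5 N). Not to be pressed.
- balance: White balance, loose, 170 x 120 mm, 51 mm high with its steel pan, on the other side of the shaker from the power unit. Bystander. Origin: centre of its underside, as for all below.
- flask: Conical glass flask, 66 mm across, 104 mm high, loose on the shaker's deck. Bystander.
- vial: Small amber jar, 32 mm across, 50 mm high, loose on the deck. Bystander.
- bottle: Amber bottle, 66 mm across, 150 mm high, far left of the shaker. Bystander.
- wash_bottle: White plastic bottle, 70 mm across, 170 mm high, far right. Bystander.
- dish: White bowl, 90 mm across, 35 mm high, on the balance's pan. Bystander.
- scoop: Spoon-shaped scoop lying across, just in front of the shaker, to the left. Bystander.
Things that resemble listed ones, but are neither listed nor needed, are in the scene too. Leave any yellow look-alike of the power_unit alone.

How it is judged:
By the outcome, as a careful person would: the job done as asked, in the order asked, and still so for the second after the job is handed in, with the robot touching nothing.
It also fails if it takes over 51 s, if anything falls off the work surface, if the arm or the gripper's body presses on something with over 40 N, if the wrist force passes 120 N, or if a joint passes its speed limit or range.

ROBOT

A 6-joint arm with a two-finger parallel gripper is mounted at the origin on the work surface. World frame = base frame: x ahead of the robot, y to its left, z up, the work surface at z = 0. Lengths are in m, angles in rad, forces in N, time in s.
With the tool pointing down it reaches from about 0.375 to 0.975 m from the base axis. Payload 3.8 kg.
Tool frame: the origin (TCP) lies on the centre line of the jaws, within the pads' length; the fingertips stand 17 mm ahead of it and the grasp point (between the pads) lies 2 mm behind it (bot.tip_extent is the distance from the TCP to the fingertips, in m); z points along the fingers, y is the line along which they close (so a half turn about z gives the same grasp; the last joint's range is limited). The gripper opens to 85 mm and grips with 20 to 120 N. Pads are 22 mm wide; open, the fingers measure 114 mm over their backs; the gripper's body (76 mm by 85 mm) begins 54 mm behind the grasp point. The pads swing forward as they close: fully open they stand 13 mm farther back than shut.
Start: joints at [-1.272, 0.264, 1.604, -0, 1.274, -0.037], TCP at [0.222, -0.637, 0.248] pointing down, gripper open.
Joint ranges: [-2.63, 2.63], [-0.94, 2.18], [0.31, 2.57], [-1.31, 4.45], [0, 2.66], [-2.55, 2.55]. Speed limits (rad/s): [2.57, 2.57, 3.14, 3.14, 3.14, 3.14].

INTERFACE

Orientations are given as a rotation vector (axis times angle).
In Python, from workcell import readout, read_camera, finish_job, bot gives the robot as it stands.
- The arm moves only by the tool jog_arm, never from a script. Its argument "deltas" is one flat list of numbers, 7 for each row, row after row: the shift along the tool's x, y, z in m, then the turn, a rotation vector about the tool's x, y, z in degrees, then the gripper command: -1 is shut, 1 is fully open, values between are in proportion. A call has 1 to 8 rows; each row is the pose to reach, as a shift and turn from the pose commanded when the call began, along the tool's axes at that moment; what a row does not reach only later rows make up. A row lasts 1/10 s, in which the tool goes at most 50 mm and 8.59 degrees, less where a joint would pass 70% of its speed; a pose out of reach is approached as far as the arm can. A call with a gripper value outside its range is refused whole. The fingers move at their own pace and stop on an object; "squeeze" is the grip in N (left out, the last holds). Time passes only in rows, so rows that repeat a pose let the fingers close. It gives the time, the measured TCP pose, the force, the opening and the grip force at its end, in the units of the state.
- readout.read_state(): the state, without advancing time (a new reading comes with each control period).
- read_camera(name): name is "scene" or "top" or "wrist"; returns a dict with "color" (400x640x3 uint8, blue, green, red), "fx", "fy", "cx", "cy" (pixels), "origin" and "attitude" of the camera in the world. Camera axes: x right, y down, z forward; pixel columns grow to the right and rows downward; lengths in m; the calibration is good to about 2 mm. A picture is of the moment at which its call begins. There is no depth.
- finish_job(): hands the job in; it is judged then, once.
The state is a dict: "time": time; "q": joint angles; "joint_vel": joint speeds; "joint_torque": joint torques, N m; "tool_pos": TCP position; "tcp_rot": TCP orientation; "wrist_force": force on the tool from outside, world axes, zero at the start; "torque": the same for the moment, N m; "width": opening from 0.0 (shut) to 1.0 (fully open); "grip_force": force on a finger pad.
Only numpy, scipy, OpenCV 4.12 (cv2) and the standard library are available. Lean on these libraries where they do the work, as an engineer would, in place of code of your own. Each camera call takes 0.05 s, during which the arm holds its last target. There are 200 camera calls.

## Working session

There is one attempt and no reset: what is moved stays moved. The work goes in short steps, Python scripts to look and compute and a tool call to move; the robot and the scene stay as the last step left them, time stands still between calls to the robot, and variables do not carry over. Pictures are saved under pics/ and viewed, at most 10 in all, crops included, and the job is handed in when it is done.

Besides the shell and the picture viewer there is one more tool, called after "Request:" in YAML: its name, and indented under it one key for each argument. jog_arm: Moves the arm, as the interface text tells. Its arguments: {"type":"object","properties":{"deltas":{"type":"array"},"squeeze":{"type":"number"}},"required":["deltas"]}

```bash
mkdir -p pics; cat > h.py <<'E'
import numpy as np, cv2
from scipy.spatial.transform import Rotation as R
from workcell import readout, read_camera, finish_job, bot
def att(c):
    a=np.array(c["attitude"]); 
    return a if a.shape==(3,3) else R.from_rotvec(a).as_matrix()
def ray(c,u,v,z):
    d=att(c)@np.array([(u-c["cx"])/c["fx"],(v-c["cy"])/c["fy"],1]); o=np.array(c["origin"])
    return o+d*(z-o[2])/d[2]
def proj(c,p):
    q=att(c).T@(np.array(p)-np.array(c["origin"])); return c["fx"]*q[0]/q[2]+c["cx"],c["fy"]*q[1]/q[2]+c["cy"]
E
python3 - <<'E'
from h import *
import pickle
for n in ("scene","top"):
    c=read_camera(n); cv2.imwrite(f"pics/{n}.png",c["color"]); pickle.dump(c,open(n+".pkl","wb"))
    print(n,c["fx"],c["cx"],c["cy"],c["origin"],c["attitude"])
E
```

```text
scene 369.3996023966755 316.9999887440468 190.2260659687167 [1.1579699  0.2708883  0.57616432] [-1.30288227 -1.97769438  1.05356383]
top 371.18367277141795 317.0824798473048 196.53497157462166 [ 0.41377451 -0.00335179  1.09991063] [-2.19690229  2.1711489  -0.07693522]
```

View pics/top.png

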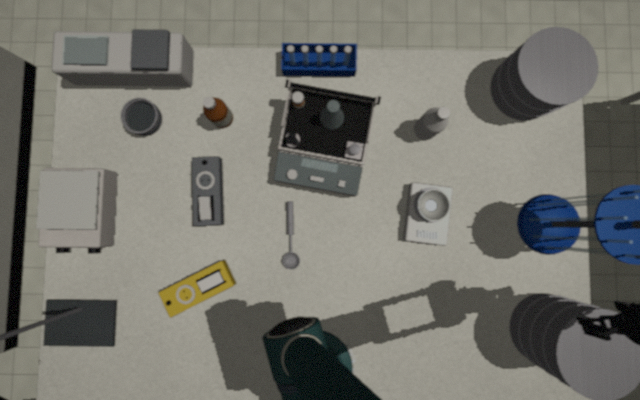

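View pics/scene.png

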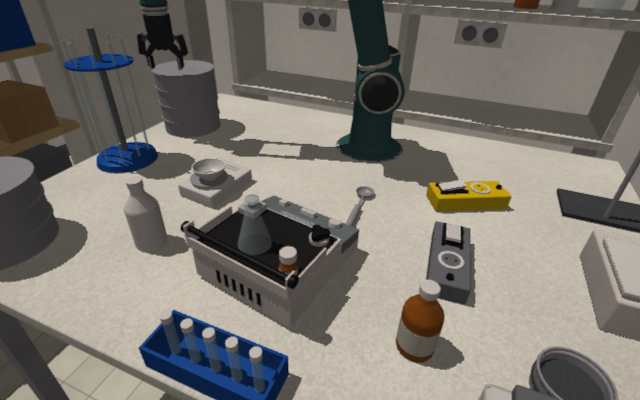

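The top view shows two power units. The grey one is at (207,190), with its rocker at (206,208), outlet at (205,180) and reset at (205,162). The yellow look-alike is at (197,288). On the shaker, the round key is at (293,174), the bar at (317,179) and the square at (341,183). Two things could be taken for the lock: the light block with the pin at (354,150), and the black clamp at (293,140). I choose the light block, the round key and the grey unit, and check them in one close crop.

```bash
python3 - <<'E'
from h import *
import pickle
c=pickle.load(open("top.pkl","rb"))["color"]
a=cv2.resize(c[120:200,268:378],None,fx=5,fy=5,interpolation=cv2.INTER_CUBIC)
b=cv2.resize(c[150:230,185:229],None,fx=5,fy=5,interpolation=cv2.INTER_CUBIC)
cv2.imwrite("pics/crop.png",np.clip(np.hstack([a,b])*1.3,0,255).astype(np.uint8))
E
```

```text
(no output)
```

View pics/crop.png

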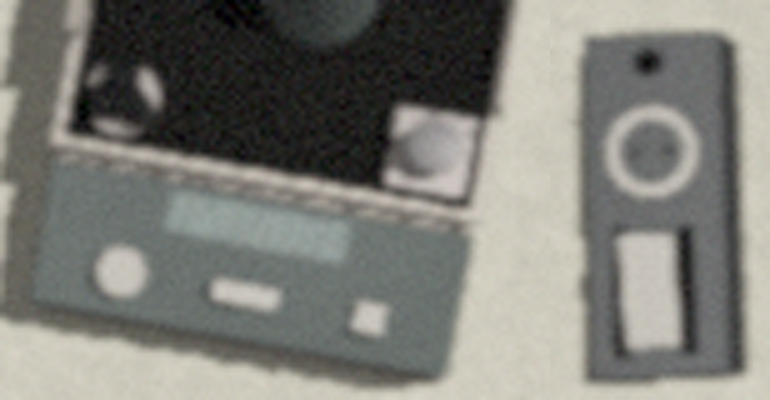

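The crop confirms the choice. The round key is at (292.2,174.2), the bar at (317,178.8) and the square at (342,183.6). The steel lock head on its square block is at (353,149.6), opposite the three-lobed clamp. On the grey unit, the rocker is at (204.6,208.2), the outlet at (205.4,180.2) and the reset at (204.6,162.4).

```bash
python3 - <<'E'
from h import *
import pickle
c=pickle.load(open("top.pkl","rb"))
P={k:ray(c,*v) for k,v in dict(key=(292.2,174.2,.079),bar=(317,178.8,.079),sq=(342,183.6,.079),lock=(353.2,149.7,.135),rock=(204.6,208.2,.061),outl=(205.4,180.2,.047),rst=(204.6,162.4,.053)).items()}
for k in P: print(k,P[k].round(4))
d=P["key"]-P["sq"]; print("shaker yaw",np.arctan2(-d[0],d[1]), np.linalg.norm(d))
d=P["rst"]-P["rock"]; print("unit yaw",np.arctan2(d[1],d[0]),np.linalg.norm(d[:2]))
yaw=np.arctan2(-(P["key"]-P["sq"])[0],(P["key"]-P["sq"])[1]); O=(P["key"]+P["sq"])/2
x=np.array([np.cos(yaw),np.sin(yaw),0]);y=np.array([-x[1],x[0],0])
print("lock by keys",(O+89*x/1000-85*y/1000)[:2])
s=readout.read_state(); print(s["tool_pos"],R.from_rotvec(s["tcp_rot"]).as_matrix().round(3),s["wrist_force"],s["time"],bot.tip_extent)
E
```

```text
key [0.5485 0.0683 0.079 ]
bar [ 0.5365 -0.0006  0.079 ]
sq [ 0.524  -0.0698  0.079 ]
lock [ 0.6079 -0.095   0.135 ]
rock [0.4522 0.3133 0.061 ]
outl [0.5326 0.3179 0.047 ]
rst [0.5829 0.3201 0.053 ]
shaker yaw -0.17595365315189523 0.1402635354062385
unit yaw 0.05215144919090842 0.13089216088183583
lock by keys [ 0.60898864 -0.10005893]
[ 0.2222517  -0.63670552  0.24708034] [[ 0.944  0.33  -0.001]
 [ 0.33  -0.944  0.002]
 [ 0.    -0.002 -1.   ]] [0.2457661  0.2681828  0.10396348] 0.1 0.017
```

Request:
jog_arm:
  deltas: [0.03,-0.02,-0.03,0,0,0,-1,0.07,-0.05,-0.053,0,0,0,-1,0.11,-0.077,-0.053,0,0,0,-1,0.15,-0.105,-0.053,0,0,0,-1,0.19,-0.133,-0.053,0,0,0,-1,0.23,-0.161,-0.053,0,0,0,-1,0.27,-0.19,-0.053,0,0,0,-1,0.31,-0.218,-0.053,0,0,0,-1]

```text
time: 0.9
tool_pos: [0.4438, -0.3273, 0.3009]
tcp_rot: [-3.097, -0.525, 0.0]
wrist_force: [0.4, -0.4, -0.0]
width: 0.001
grip_force: 0.0
```

```bash
cat >> h.py <<'E'
def delta(tip,yaw,tilt=0):
    """tool-axis shift (m) and turn (deg) to put the fingertips at 'tip', tool x at 'yaw', z leaning by tilt"""
    s=readout.read_state(); p=np.array(s["tool_pos"]); M=R.from_rotvec(s["tcp_rot"]).as_matrix()
    cy,sy=np.cos(yaw),np.sin(yaw); Rz=np.array([[cy,-sy,0],[sy,cy,0],[0,0,1]])
    # outward normal leans to -x: rotate about local y by -tilt
    T=Rz@R.from_rotvec([0,-tilt,0]).as_matrix()@np.diag([1,-1,-1])
    tcp=np.array(tip)-T[:,2]*bot.tip_extent
    print("tcp",p.round(4),"shift",(M.T@(tcp-p)).round(4),"turn",np.degrees(R.from_matrix(M.T@T).as_rotvec()).round(2),"F",np.array(s["wrist_force"]).round(2),"t",s["time"],"q6",round(s["q"][5],2))
E
python3 -c "
from h import *
delta([.608,-.098,.283],-.176)"
```

```text
tcp [ 0.4438 -0.3273  0.3009] shift [ 0.2306 -0.1625  0.0009] turn [-2.000e-02  2.000e-02  2.931e+01] F [ 0.4  -0.44 -0.01] t 0.9 q6 0.55
```

Request:
jog_arm:
  deltas: [0.035,-0.025,0,0,0,4,-1,0.07,-0.05,0,0,0,9,-1,0.11,-0.077,0,0,0,14,-1,0.15,-0.105,0,0,0,19,-1,0.19,-0.133,0,0,0,24,-1,0.231,-0.1625,0,0,0,29.3,-1,0.231,-0.1625,0,0,0,29.3,-1,0.231,-0.1625,0,0,0,29.3,-1]

```text
time: 1.7
tool_pos: [0.6078, -0.0986, 0.3003]
tcp_rot: [3.13, -0.27, -0.003]
wrist_force: [0.4, -0.2, 1.4]
width: -0.001
grip_force: 0.0
```

```bash
python3 - <<'E'
from h import *
c=read_camera("wrist"); import pickle; pickle.dump(c,open("w1.pkl","wb")); cv2.imwrite("pics/w1.png",c["color"])
delta([.608,-.098,.150],-.176)
for p in ([.608,-.095,.135],[.609,-.1,.135],[.5485,.0683,.079]): print(proj(c,p))
print(c["origin"])
E
```

```text
tcp [ 0.6073 -0.0998  0.3005] shift [ 0.0006 -0.0019  0.1335] turn [0.04 0.09 0.12] F [-0.62 -0.82  0.24] t 1.75 q6 1.54
(np.float64(312.85631930192915), np.float64(183.2849744183966))
(np.float64(317.320450359972), np.float64(181.61336143147452))
(np.float64(201.79464319107888), np.float64(234.53473829573613))
[ 0.68440381 -0.11192552  0.4262399 ]
```

View pics/w1.png

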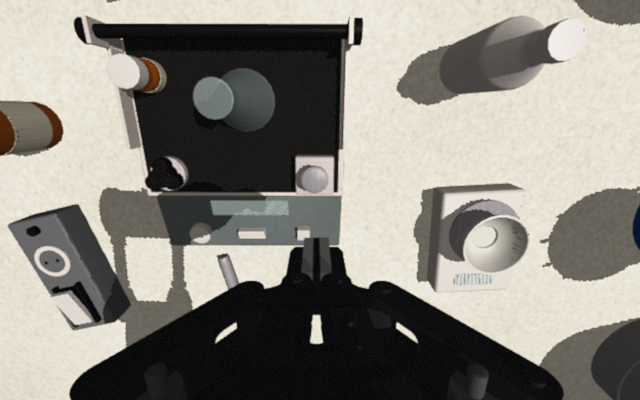

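The wrist view shows the lock head at about (314,178) on its block. The start key is at (201,233), close to its prediction. The unit's rocker is at (75,305), and the fingers sit below the lock in the image.

```bash
python3 - <<'E'
from h import *
import pickle
c=pickle.load(open("w1.pkl","rb"))
a=c["color"][145:205,285:350]
cv2.imwrite("pics/w1c.png",cv2.resize(a,None,fx=8,fy=8,interpolation=cv2.INTER_CUBIC))
print(ray(c,314,178,.135),ray(c,201,233,.079))
E
```

```text
[ 0.61349549 -0.09720365  0.135     ] [0.55086804 0.06869056 0.079     ]
```

View pics/w1c.png

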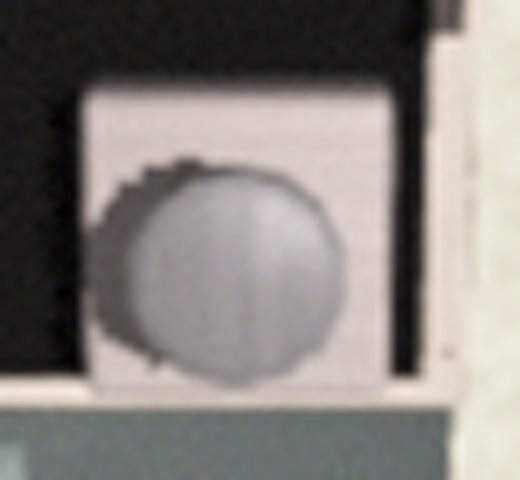

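The crop puts the head centre at (314.6,179.4), so the lock is at about (0.610,-0.0975).

Request:
jog_arm:
  deltas: [0.002,0,0.04,0,0,0,-1,0.002,0,0.08,0,0,0,-1,0.002,0,0.115,0,0,0,-1,0.002,0,0.135,0,0,0,-1,0.002,0,0.145,0,0,0,-1,0.002,0,0.15,0,0,0,-1,0.002,0,0.155,0,0,0,-1,0.002,0,0.155,0,0,0,-1]

```text
time: 2.55
tool_pos: [0.6105, -0.1008, 0.1474]
tcp_rot: [3.129, -0.276, 0.004]
wrist_force: [0.2, -0.2, -0.3]
width: 0.003
grip_force: 0.0
```

Request:
jog_arm:
  deltas: [0,0,0.002,0,0,0,-1,0,0,0.004,0,0,0,-1,0,0,0.005,0,0,0,-1,0,0,0.005,0,0,0,-1]

```text
time: 2.95
tool_pos: [0.6109, -0.1005, 0.1422]
tcp_rot: [3.129, -0.275, 0.004]
wrist_force: [1.8, -2.5, 3.7]
width: -0.0
grip_force: 1.9
```

Request:
jog_arm:
  deltas: [0,0,0.001,0,0,0,-1,0,0,0.002,0,0,0,-1,0,0,0.003,0,0,0,-1,0,0,0.003,0,0,0,-1]

```text
time: 3.35
tool_pos: [0.6108, -0.1003, 0.14]
tcp_rot: [3.129, -0.275, 0.003]
wrist_force: [-0.8, -1.8, 9.9]
width: -0.002
grip_force: 4.9
```

Request:
jog_arm:
  deltas: [0,0,0.001,0,0,0,-1,0,0,0.0015,0,0,0,-1,0,0,0.0015,0,0,0,-1]

```text
time: 3.65
tool_pos: [0.6108, -0.1003, 0.1399]
tcp_rot: [3.129, -0.275, 0.004]
wrist_force: [-3.8, -1.3, 16.2]
width: 0.003
grip_force: 8.2
```

Request:
jog_arm:
  deltas: [0,0,-0.02,0,0,0,-1,0,0,-0.06,0,0,0,-1,0,0,-0.1,0,0,0,-1,0,0,-0.14,0,0,0,-1,0,0,-0.16,0,0,0,-1]

```text
time: 4.15
tool_pos: [0.6105, -0.0996, 0.3001]
tcp_rot: [-3.129, 0.275, -0.005]
wrist_force: [0.6, -0.1, 0.2]
width: -0.003
grip_force: 0.0
```

```bash
python3 - <<'E'
from h import *
import pickle
c=pickle.load(open("w1.pkl","rb")); print("outlet",ray(c,52,261,.047),"reset",ray(c,33,230,.053))
delta([.479,.3147,.283],.052)
E
```

```text
outlet [0.53227214 0.32250831 0.047     ] reset [0.58679754 0.31972397 0.053     ]
tcp [ 0.6105 -0.0996  0.3001] shift [-2.017e-01 -3.850e-01 -1.000e-04] turn [ -0.04  -0.18 -13.02] F [ 0.61 -0.1   0.21] t 4.15 q6 1.54
```

Request:
jog_arm:
  deltas: [-0.02,-0.04,0,0,0,-2,-1,-0.04,-0.08,0,0,0,-4,-1,-0.06,-0.12,0,0,0,-6,-1,-0.082,-0.16,0,0,0,-8,-1,-0.105,-0.2,0,0,0,-10,-1,-0.126,-0.24,0,0,0,-12,-1,-0.147,-0.28,0,0,0,-13,-1,-0.168,-0.32,0,0,0,-13,-1]

```text
time: 4.95
tool_pos: [0.4982, 0.2461, 0.2953]
tcp_rot: [3.14, 0.081, -0.005]
wrist_force: [-0.2, -0.2, 0.2]
width: 0.0
grip_force: 0.0
```

```bash
python3 - <<'E'
from h import *
import pickle
c=read_camera("wrist"); pickle.dump(c,open("w2.pkl","wb")); cv2.imwrite("pics/w2.png",c["color"])
delta([.479,.3147,.200],.052)
for p in ([.4522,.3133,.061],[.5326,.3179,.047],[.5829,.3201,.053]): print(np.round(proj(c,p),1))
E
```

```text
tcp [0.4959 0.2522 0.2954] shift [-0.0131 -0.0628  0.0788] turn [-0.34  0.28  0.17] F [-0.75  4.6  -0.2 ] t 5.0 q6 1.94
[264.6 200. ]
[262.7 138. ]
[259.8  96.9]
```

View pics/w2.png

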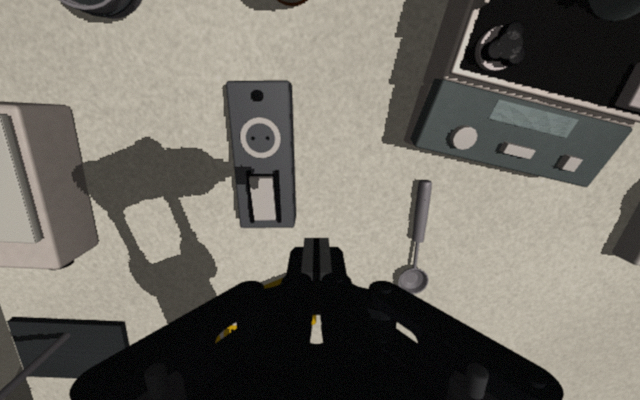

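The wrist view shows the grey unit with its outlet at (261,138), reset at (257,96) and rocker at (263,198). All three match the predictions to about 2 px, so I move above the press point.

Request:
jog_arm:
  deltas: [-0.01,-0.03,0.0,0,0,0,-1,-0.013,-0.063,0.01,0,0,0,-1,-0.013,-0.063,0.05,0,0,0,-1,-0.013,-0.063,0.1,0,0,0,-1,-0.013,-0.063,0.14,0,0,0,-1,-0.013,-0.063,0.17,0,0,0,-1,-0.013,-0.063,0.18,0,0,0,-1,-0.013,-0.063,0.18,0,0,0,-1]

```text
time: 5.8
tool_pos: [0.482, 0.3056, 0.1142]
tcp_rot: [3.138, 0.081, -0.008]
wrist_force: [0.5, 0.5, 0.1]
width: -0.0
grip_force: 0.0
```

```bash
python3 -c "
from h import *
delta([.479,.316,.068],.052)"
```

```text
tcp [0.482  0.3056 0.1142] shift [-0.0023 -0.0106  0.0292] turn [ 0.13  0.31 -0.04] F [0.49 0.55 0.13] t 5.8 q6 2.04
```

Request:
jog_arm:
  deltas: [-0.002,-0.0105,0,0,0,0,-1,-0.002,-0.0105,0.01,0,0,0,-1,-0.002,-0.0105,0.02,0,0,0,-1,-0.002,-0.0105,0.025,0,0,0,-1,-0.002,-0.0105,0.025,0,0,0,-1,-0.002,-0.0105,0.025,0,0,0,-1]

```text
time: 6.4
tool_pos: [0.4814, 0.3168, 0.0916]
tcp_rot: [3.14, 0.08, -0.001]
wrist_force: [-0.7, -0.1, 0.1]
width: -0.001
grip_force: 0.0
```

```bash
python3 - <<'E'
from h import *
delta([.479,.316,.058],.052)
c=read_camera("wrist"); cv2.imwrite("pics/w3.png",c["color"][100:320,200:440].repeat(3,0)[:600].repeat(3,1))
E
```

```text
tcp [0.4814 0.3168 0.0916] shift [-0.0024  0.0006  0.0166] turn [ 0.01  0.02 -0.05] F [-0.7  -0.12  0.15] t 6.4 q6 2.06
```

View pics/w3.png

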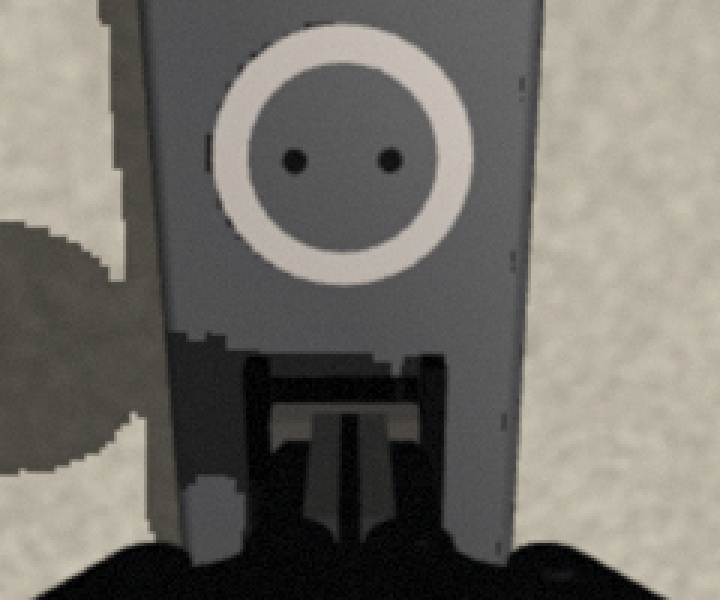

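The fingertips are centred over the raised end of the rocker. The rocker's far edge is at row ~405 of the crop, and the black surround walls are clear on either side.

Request:
jog_arm:
  deltas: [-0.001,0,0.004,0,0,0,-1,-0.001,0,0.008,0,0,0,-1,-0.001,0,0.011,0,0,0,-1,-0.001,0,0.014,0,0,0,-1,-0.001,0,0.014,0,0,0,-1]

```text
time: 6.95
tool_pos: [0.4808, 0.3169, 0.0777]
tcp_rot: [-3.14, -0.08, -0.0]
wrist_force: [0.3, 0.6, -0.0]
width: 0.002
grip_force: 0.2
```

Request:
jog_arm:
  deltas: [0,0,0.001,0,0,0,-1,0,0,0.002,0,0,0,-1,0,0,0.002,0,0,0,-1]

```text
time: 7.25
tool_pos: [0.4808, 0.317, 0.0759]
tcp_rot: [-3.14, -0.081, -0.001]
wrist_force: [1.3, -1.0, 1.6]
width: 0.001
grip_force: 1.0
```

Request:
jog_arm:
  deltas: [0,0,0.001,0,0,0,-1,0,0,0.002,0,0,0,-1,0,0,0.002,0,0,0,-1]

```text
time: 7.55
tool_pos: [0.481, 0.317, 0.0742]
tcp_rot: [-3.14, -0.081, -0.001]
wrist_force: [1.9, -0.7, 3.4]
width: -0.003
grip_force: 2.2
```

Request:
jog_arm:
  deltas: [0,0,0.001,0,0,0,-1,0,0,0.002,0,0,0,-1,0,0,0.002,0,0,0,-1]

```text
time: 7.85
tool_pos: [0.4811, 0.3171, 0.0739]
tcp_rot: [-3.14, -0.081, -0.001]
wrist_force: [-2.5, -3.2, 13.7]
width: -0.005
grip_force: 6.8
```

Request:
jog_arm:
  deltas: [0,0,-0.01,0,0,0,-1,0,0,-0.04,0,0,0,-1,0,0,-0.09,0,0,0,-1,0,0,-0.13,0,0,0,-1,0,0,-0.16,0,0,0,-1,-0.02,0.05,-0.18,0,0,0,-1,-0.05,0.09,-0.18,0,0,0,-1,-0.05,0.09,-0.18,0,0,0,-1]

```text
time: 8.65
tool_pos: [0.4318, 0.2212, 0.2512]
tcp_rot: [3.139, 0.078, -0.005]
wrist_force: [0.3, 1.3, -0.6]
width: 0.003
grip_force: 0.0
```

```bash
python3 - <<'E'
from h import *
import pickle
c=read_camera("wrist"); pickle.dump(c,open("w4.pkl","wb"))
for p in ([.4522,.3133,.061],[.5326,.3179,.047],[.5829,.3201,.053],[.5485,.0683,.079]): print(np.round(proj(c,p),1))
u,v=map(int,proj(c,[.50,.314,.05])); print(u,v)
a=cv2.resize(c["color"][max(v-70,0):v+70,max(u-80,0):u+80],None,fx=3,fy=3)
o=pickle.load(open("w2.pkl","rb"))["color"][75:235,190:330]
o=cv2.resize(o,None,fx=2,fy=2); cv=np.zeros((420,a.shape[1]+280,3),np.uint8); cv[:a.shape[0],:a.shape[1]]=a; cv[:320,-280:]=o
cv2.imwrite("pics/w4.png",cv)
# key approach: 25 mm out along the normal
yaw=-.176; n=np.array([-np.sin(.2)*np.cos(yaw),-np.sin(.2)*np.sin(yaw),np.cos(.2)])
k=np.array([.549,.0685,.079]); delta(k+n*.03,yaw,.2); delta(k+n*.03+[0,0,.15],yaw,.2)
E
```

```text
[234.9 155.5]
[231.3  79. ]
[225.4  24.4]
[479.5  72.3]
235 110
tcp [0.4326 0.222  0.2512] shift [0.0998 0.1569 0.126 ] turn [-1.22 11.54 12.89] F [-0.65  0.16 -0.67] t 8.7 q6 1.94
tcp [0.4326 0.222  0.2512] shift [ 0.0995  0.1571 -0.024 ] turn [-1.22 11.54 12.89] F [-0.65  0.16 -0.67] t 8.7 q6 1.94
```

View pics/w4.png

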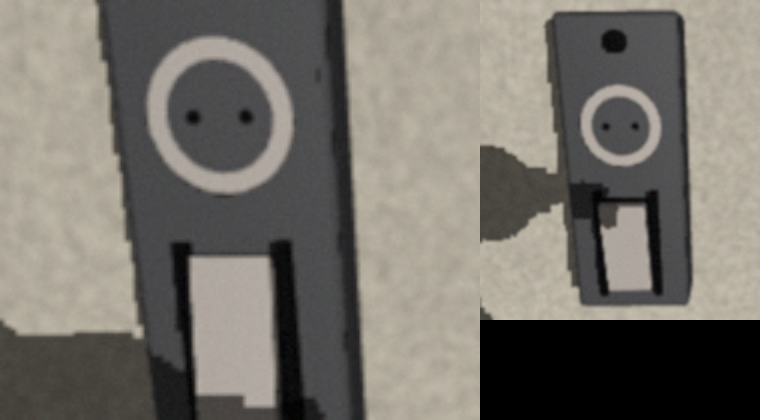

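The wrist view shows the unit unmoved, with its outlet where predicted, and the rocker's outlet end now sunk between the walls. I check its angle with the oblique scene camera.

```bash
python3 - <<'E'
from h import *
import pickle
c=read_camera("scene"); o=pickle.load(open("scene.pkl","rb")); w=pickle.load(open("w4.pkl","rb"))
ux=np.array([np.cos(.052),np.sin(.052),0]); uy=np.array([-ux[1],ux[0],0]); P=np.array([.4527,.3145,.057])
print("outlet",proj(w,P+80*ux/1000-[0,0,.010]))
for a in (-.18,.1,.18):
    e=P+ux*(.032*np.cos(a)+.004*np.sin(a))+[0,0,.004*np.cos(a)-.032*np.sin(a)]
    b=P-ux*(.032*np.cos(a)-.004*np.sin(a))+[0,0,.004*np.cos(a)+.032*np.sin(a)]
    print(a,"wrist end",np.round(proj(w,e),1),"scene ends L/R",[np.round(proj(c,q+s*uy*.015),1) for q in (e,b) for s in (1,-1)])
f=lambda i:cv2.resize(i[210:270,420:480],None,fx=6,fy=6,interpolation=cv2.INTER_CUBIC)
cv2.imwrite("pics/s2.png",np.clip(np.hstack([f(o["color"]),f(c["color"])])*1.3,0,255).astype(np.uint8))
E
```

```text
outlet (np.float64(230.6420757875311), np.float64(79.00827152279429))
-0.18 wrist end [229.7 127.1] scene ends L/R [array([460.7, 239. ]), array([446. , 235.7]), array([460.3, 225.9]), array([446.6, 222.9])]
0.1 wrist end [232.  125.2] scene ends L/R [array([459.7, 242.6]), array([445.1, 239.3]), array([461.2, 223. ]), array([447.4, 220. ])]
0.18 wrist end [232.6 125.1] scene ends L/R [array([459.4, 243.5]), array([444.9, 240.2]), array([461.5, 222.3]), array([447.7, 219.3])]
```

View pics/s2.png

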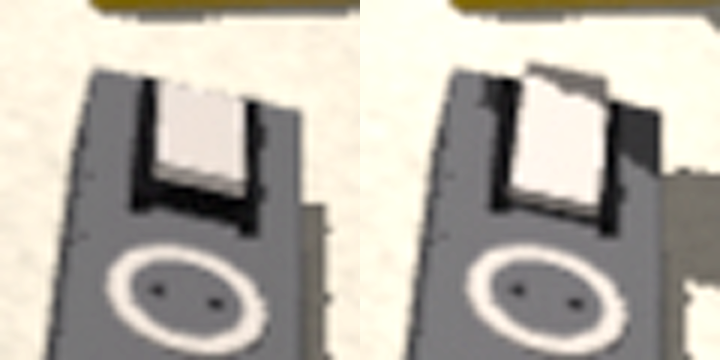

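Compared with the first picture, the rocker's outlet end has dropped about 4 px and its other end has risen. The end-to-end spacing (126 crop px) matches the prediction for fully on (125). Together with the hard stop, that means the rocker is on. Next is the key.

Request:
jog_arm:
  deltas: [0.02,0.035,-0.01,-0.3,3,3,-1,0.045,0.07,-0.02,-0.6,5.8,6.4,-1,0.07,0.11,-0.02,-0.9,8.7,9.7,-1,0.0998,0.157,-0.02,-1.2,11.5,12.9,-1,0.0998,0.157,0.03,-1.2,11.5,12.9,-1,0.0998,0.157,0.07,-1.2,11.5,12.9,-1,0.0998,0.157,0.09,-1.2,11.5,12.9,-1,0.0998,0.157,0.09,-1.2,11.5,12.9,-1]

```text
time: 9.55
tool_pos: [0.5399, 0.073, 0.1563]
tcp_rot: [3.098, -0.271, 0.298]
wrist_force: [0.3, -0.2, -0.5]
width: -0.002
grip_force: 0.0
```

```bash
cat > k.py <<'E'
from h import *
yaw=-.176; n=np.array([-np.sin(.2)*np.cos(yaw),-np.sin(.2)*np.sin(yaw),np.cos(.2)])
k=np.array([.549,.0685,.079])
for d in (.03,.015,0): delta(k+n*d,yaw,.2)
E
python3 k.py
```

```text
tcp [0.5399 0.073  0.1563] shift [-0.0056  0.0029  0.0307] turn [0.01 0.48 0.09] F [ 0.26 -0.19 -0.52] t 9.55 q6 1.91
tcp [0.5399 0.073  0.1563] shift [-0.0055  0.0029  0.0457] turn [0.01 0.48 0.09] F [ 0.26 -0.19 -0.52] t 9.55 q6 1.91
tcp [0.5399 0.073  0.1563] shift [-0.0053  0.0029  0.0607] turn [0.01 0.48 0.09] F [ 0.26 -0.19 -0.52] t 9.55 q6 1.91
```

Request:
jog_arm:
  deltas: [-0.003,0.0015,0.015,0,0.4,0,-1,-0.0055,0.003,0.035,0,0.4,0,-1,-0.0055,0.003,0.046,0,0.4,0,-1,-0.0055,0.003,0.046,0,0.4,0,-1,-0.0055,0.003,0.046,0,0.4,0,-1]

```text
time: 10.05
tool_pos: [0.5471, 0.0697, 0.1165]
tcp_rot: [3.097, -0.271, 0.326]
wrist_force: [-0.2, 0.2, 0.5]
width: -0.0
grip_force: 0.0
```

```bash
cat >> k.py <<'E'
c=read_camera("wrist"); print(proj(c,k)); cv2.imwrite("pics/w5.png",cv2.resize(c["color"][80:300,200:440],None,fx=2.5,fy=2.5))
E
python3 k.py
```

```text
tcp [0.5471 0.0697 0.1165] shift [-0.0053  0.0008 -0.0099] turn [-0.15 -0.53  0.08] F [-0.19  0.24  0.46] t 10.05 q6 1.91
tcp [0.5471 0.0697 0.1165] shift [-0.0055  0.0008  0.0051] turn [-0.15 -0.53  0.08] F [-0.19  0.24  0.46] t 10.05 q6 1.91
tcp [0.5471 0.0697 0.1165] shift [-0.0056  0.0009  0.0201] turn [-0.15 -0.53  0.08] F [-0.19  0.24  0.46] t 10.05 q6 1.91
(np.float64(317.7108678454706), np.float64(243.49157894159788))
```

View pics/w5.png

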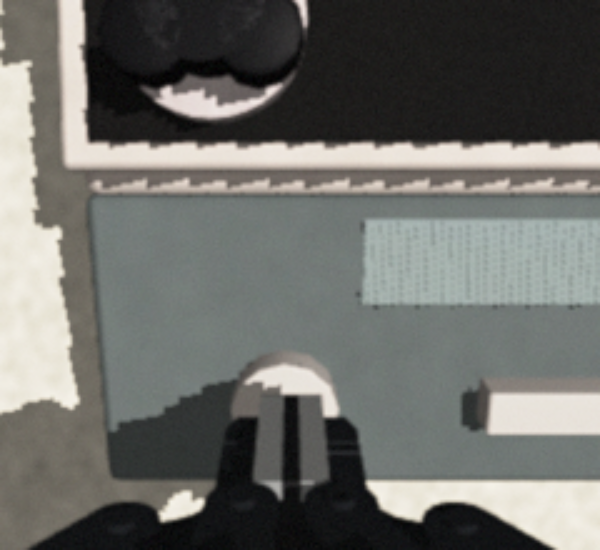

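The view shows the fingers (column 292) centred on the round key (face at about (289,408), predicted (294,409)). The bar key is well to the right, so I press along the normal.

Request:
jog_arm:
  deltas: [-0.003,0.0005,0,0,-0.4,0,-1,-0.005,0.0008,0.008,0,-0.4,0,-1,-0.005,0.0008,0.014,0,-0.4,0,-1,-0.005,0.0008,0.017,0,-0.4,0,-1,-0.005,0.0008,0.017,0,-0.4,0,-1]

```text
time: 10.6
tool_pos: [0.5441, 0.0686, 0.0969]
tcp_rot: [3.098, -0.271, 0.311]
wrist_force: [-0.0, 0.2, -1.1]
width: -0.001
grip_force: 0.0
```

Request:
jog_arm:
  deltas: [0,0,0.002,0,0,0,-1,0,0,0.004,0,0,0,-1,0,0,0.006,0,0,0,-1,0,0,0.006,0,0,0,-1]

```text
time: 11.0
tool_pos: [0.546, 0.0685, 0.0922]
tcp_rot: [3.098, -0.271, 0.314]
wrist_force: [-1.0, -0.9, 3.7]
width: -0.002
grip_force: 1.6
```

Request:
jog_arm:
  deltas: [0,0,0.001,0,0,0,-1,0,0,0.002,0,0,0,-1,0,0,0.002,0,0,0,-1]

```text
time: 11.3
tool_pos: [0.5464, 0.0684, 0.0903]
tcp_rot: [3.098, -0.271, 0.314]
wrist_force: [-2.3, 0.4, 3.2]
width: 0.001
grip_force: 2.2
```

Request:
jog_arm:
  deltas: [0,0,0.001,0,0,0,-1,0,0,0.0015,0,0,0,-1,0,0,0.0015,0,0,0,-1]

```text
time: 11.6
tool_pos: [0.5466, 0.0684, 0.0897]
tcp_rot: [3.098, -0.271, 0.313]
wrist_force: [-5.9, -0.3, 11.7]
width: 0.002
grip_force: 6.3
```

Request:
jog_arm:
  deltas: [0,0,-0.01,0,0,0,-1,0,0,-0.03,0,0,0,-1,0,0,-0.07,0,0,0,-1,0,0,-0.11,0,0,0,-1,0,0,-0.15,0,0,0,-1,0,0,-0.15,0,0,0,-1,0,0,-0.15,0,0,0,-1]

```text
time: 12.3
tool_pos: [0.5177, 0.0736, 0.2372]
tcp_rot: [3.099, -0.271, 0.319]
wrist_force: [0.9, 0.4, 0.6]
width: 0.003
grip_force: 0.0
```

```bash
python3 -c "
from h import *
s=readout.read_state(); print(s['tool_pos'],s['wrist_force'],s['time'])
print(finish_job())"
```

```text
[0.5177063  0.0735688  0.23716679] [0.93237062 0.44866692 0.60710497] 12.3
the job is handed in; nothing more can be done
None
```

I pushed the lock pin, rocker and start key in that order, each to a firm stop, and handed the job in at 12.3 s with the arm clear; the rocker was checked on camera, the pin and the key's return were not, and no verdict came back.

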